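# Roll a leg blank into the carver's V-cradle

## Task

With the fingers, roll the round leg blank across the bench, up the low ramp of the wooden V-cradle and over its edge so that it drops into the V; then push on its near end so that it slides along the V until its other end butts against the cradle's end stop, ready for carving. Only push it: do not grip, lift or carry it. Leave the tools, the glue bottle and everything else on the bench where they are.

Things in the scene. Friction and masses are not known exactly. Their poses are not given: they have to be found in the camera images.
- blank_center (a point): the round leg blank, loose, of plain wood: cylinder 50 mm in diameter, 160 mm long, about 0.2 kg, lying on the bench on the cradle's ramp (-y) side, axis roughly along the V (within 10 degrees), 160 to 260 mm from it. Point: middle of its axis, 25 mm above the bench at the start; x along its axis, y and z turn as it rolls. Pushed, it rolls easily; let go, it stops within a few cm
- blank_mark_a (a point): point on the blank's axis 45 mm from its middle towards the robot-side end (-x), at a pencil ring round the blank
- blank_mark_b (a point): point on the blank's axis 45 mm from its middle towards the other end (+x, the end that goes to the stop), at a pencil ring round the blank
- cradle: V-cradle of pale wood fixed to the bench: a 170 mm long block, wide 120 degree V along its top. Origin: on the bench under the V's bottom, half-way along; x along the V to the end stop, y across, away from the blank. Outline (y, height in mm): ramp (-77, 0) to (-19, 11), flat edge to (-16, 11), V bottom (0, 2), far face to (36, 23), flat to (50, 23). The -x end is open
- stop (a point): end stop: wooden block 22 mm thick, 90 mm wide, 50 mm high, across the cradle's +x end. Point: on its face, where the blank's end comes to rest, 31 mm above the bench over the V's bottom (the seated blank's axis height); axes as the cradle's. With the blank home, its middle is 80 mm from here along -x and its near end is 10 mm inside the open end of the V
- gouge_a: carving gouge lying on the bench beyond the blank's far end: wooden handle 32 mm thick and 130 mm long, steel blade to +x, 185 mm from handle middle to tip, 32 mm high; origin under the handle's middle, x along the tool
- mallet: round carver's mallet standing on its head, handle up: head 84 mm across, 235 mm high in all; origin at the centre of its foot
- glue: white glue bottle standing behind the cradle, 56 mm across, 150 mm high; origin at the centre of its foot
- stone: oilstone in a wooden tray, 220 x 75 x 32 mm high, lying; origin at the centre of its underside, x along its length
- brush: bench brush 240 mm long, 42 mm wide, 20 mm high, lying; origin under its middle, x along its length
- blank: the leg blank itself, origin and axes as at blank_center
Mind the look-alikes: they are no part of the job. Leave any yellow look-alike of the cradle alone.

How it is judged (in metres and radians):
On the way, in this order (a step that is already met when the one before it is completed fails the run):
1. the blank is rolled along the bench: turned about its own axis by more than about 70 degrees before it reaches the ramp (angle between blank_center's own z axis and vertical above 1.2 rad and y of blank_center in the frame of stop below -0.07 m and height (world z) of blank_center below 0.03 m), for 0.02 s.
2. the blank lies down in the V, along it (y of blank_center in the frame of stop between -0.003 and 0.003 m and z of blank_center in the frame of stop between -0.003 and 0.003 m and angle between the x axis of blank_center and the x axis of stop, either way round below 0.04 rad), for 0.1 s.
At the end, for the whole second after the job is handed in: The blank lies at rest in the V (its axis within 3 mm of the seated line sideways and in height, and parallel to the V within 0.04 rad), its end within 4 mm of the end stop; every bystander is within 20 mm of where it started and the mallet and glue bottle stand upright (all of step 2 and x of blank_center in the frame of stop between -0.084 and -0.077 m and linear speed of blank below 0.01 m/s and distance of each of gouge_a, mallet, glue, stone, brush from where it was at the start of the episode below 0.02 m and angle between each of mallet, glue's own z axis and vertical below 0.3 rad); the robot touches nothing.
It fails at once if the blank is lifted or carried: its middle more than 8 mm off the bench before the cradle, or more than 10 mm above the height at which it rolls over the cradle's edge, or an end raised ((y of blank_center in the frame of stop below -0.085 m and height (world z) of blank_center above 0.033 m) or height (world z) of blank_center above 0.046 m or height (world z) of any of blank_mark_a, blank_mark_b above 0.05 m).
It fails at once if the blank is gripped between the fingers (squeezed with more than 12 N while it lies between them) ((distance between the grasp point and blank_center below 0.02 m or distance between the grasp point and blank_mark_a below 0.02 m or distance between the grasp point and blank_mark_b below 0.02 m) and contact force between the fingers and blank above 12 N).
It fails at once if a tool or another thing on the bench is pushed by more than 20 mm or knocked over (not (distance of gouge_a from where it was at the start of the episode below 0.02 m) or not (distance of mallet from where it was at the start of the episode below 0.02 m) or not (distance of glue from where it was at the start of the episode below 0.02 m) or not (distance of stone from where it was at the start of the episode below 0.02 m) or not (distance of brush from where it was at the start of the episode below 0.02 m) or not (angle between mallet's own z axis and vertical below 0.3 rad) or not (angle between glue's own z axis and vertical below 0.3 rad)).
It also fails if it takes over 51 s, if anything falls off the work surface, if the arm or the gripper's body presses on something with over 40 N, if the wrist force passes 120 N, or if a joint passes its speed limit or range.

## Robot

A 7-joint arm with a two-finger parallel gripper is mounted at the origin on the work surface. World frame = base frame: x ahead of the robot, y to its left, z up, the work surface at z = 0. Lengths are in m, angles in degrees, forces in N, time in s.
With the tool pointing down it reaches from about 0.4 to 0.925 m from the base axis. Payload 4.1 kg.
Tool frame: the origin (TCP) lies midway between the tips of the shut fingers; the grasp point (between the pads) lies 19 mm behind it; x points along the fingers, y is the direction in which the jaws open and shut, and the axes are right-handed (so a half turn about x gives the same grasp; the last joint's range is limited). The gripper opens to 85 mm and grips with 20 to 120 N. Pads are 22 mm wide; open, the fingers measure 114 mm over their backs; the gripper's body (76 mm by 85 mm) begins 54 mm behind the grasp point. The pads swing forward as they close: fully open they stand 13 mm farther back than shut.
Start: joints at [61.879, 22.827, 2.584, 88.041, -1.071, 69.15, -2.905], TCP at [0.248, -0.601, 0.231] pointing down, gripper open.
Joint ranges: [-161.44, 161.44], [-28.35, 127.94], [-78.24, 83.42], [0, 140.83], [-78.03, 258.03], [13.02, 114.36], [-168.23, 168.23]. Speed limits (degrees/s): [147.25, 147.25, 180, 180, 180, 180, 180].

## Interface

Orientations are given as [roll, pitch, yaw] about the fixed x, y, z axes, in that order (R = Rz(yaw) Ry(pitch) Rx(roll)).
In Python, from station import r, snapshot, calibration gives the robot as it stands.
- The arm moves only by the tool step_arm, never from a script. Its arguments are lists of equal length, an entry for each row: "translation": the shift along the tool's x, y, z in cm, a list of three; "spin": the turn about the tool's x in degrees; "fingers": the opening, from 0 (shut) to 1 (fully open). A call has 1 to 5 rows; each row is the pose to reach, as a shift and turn from the pose commanded when the call began, along the tool's axes at that moment; what a row does not reach only later rows make up. A row lasts 1/10 s, in which the tool goes at most 50 mm and 8.59 degrees, less where a joint would pass 70% of its speed; a pose out of reach is approached as far as the arm can. A call with a gripper value outside its range is refused whole. The fingers move at their own pace and stop on an object; "force" is the grip in N (left out, the last holds). Time passes only in rows, so rows that repeat a pose let the fingers close. It gives the time, the measured TCP pose, the force and the opening at its end, in the units of the state.
- r.read_state(): the state, without advancing time (a new reading comes with each control period).
- snapshot(name): name is "side" or "top"; returns the picture (420x560x3 uint8, blue, green, red); there is no depth.
- calibration(name): a dict with "intrinsics" (3x3 intrinsics, pixels), "dist_coeffs" ([k1, k2, p1, p2, k3] as OpenCV has them; the pictures are not rectified), "extrinsics" (4x4, takes a point from camera to world coordinates). Camera axes: x right, y down, z forward; pixel columns grow to the right and rows downward; lengths in m; the calibration is good to about 2 mm. A picture is of the moment at which its call begins. calibration takes no time and is no camera call.
- r.sign_off(): hands the job in, once; it reports no verdict.
The state is a dict: "time_s": time; "joint_pos": joint angles; "qd": joint speeds; "tau": joint torques, N m; "ee_pos": TCP position; "ee_rot": TCP orientation; "wrist_force": force on the tool from outside, world axes, zero at the start; "moment": the same for the moment, N m; "grip_width": finger opening in m.
Only numpy, scipy, OpenCV 4.12 (cv2) and the standard library are available. Lean on these libraries where they do the work, as an engineer would, in place of code of your own. Each camera call takes 0.05 s, during which the arm holds its last target.

## Working session

There is one attempt and no reset: what is moved stays moved. The work goes in short steps, Python scripts to look and compute and a tool call to move; the robot and the scene stay as the last step left them, time stands still between calls to the robot, and variables do not carry over. Pictures are saved under pics/ and viewed, and the job is handed in when it is done.

Besides the shell and the picture viewer there is one more tool, called after "Call:" as name(argument=value, ...) on one line, values as JSON. step_arm: Moves the arm, as the interface text tells. Its arguments: {"type":"object","properties":{"translation":{"type":"array"},"spin":{"type":"array"},"fingers":{"type":"array"},"force":{"type":"number"}},"required":["translation","spin","fingers"]}

```bash
mkdir -p pics; ls
python3 - <<'E'
from station import r, snapshot, calibration
import cv2
for n in("side","top"):
    cv2.imwrite(f"pics/{n}0.png",snapshot(n)); print(n,calibration(n))
print(r.read_state())
E
```

```text
pics
side {'intrinsics': array([[420.03009754,   0.        , 278.77337617],
       [  0.        , 420.03009754, 208.47846399],
       [  0.        ,   0.        ,   1.        ]]), 'dist_coeffs': array([-0.08162672,  0.        ,  0.        ,  0.        ,  0.        ]), 'extrinsics': array([[-0.89922066, -0.32386053,  0.29413696,  0.23979304],
       [-0.43741845,  0.67814741, -0.59057699,  0.57260676],
       [-0.00820364, -0.65971997, -0.75146674,  0.79120315],
       [ 0.        ,  0.        ,  0.        ,  1.        ]])}
top {'intrinsics': array([[428.35930203,   0.        , 276.78246869],
       [  0.        , 428.35930203, 217.48542279],
       [  0.        ,   0.        ,   1.        ]]), 'dist_coeffs': array([0.01570345, 0.        , 0.        , 0.        , 0.        ]), 'extrinsics': array([[ 4.62528780e-03, -9.86121714e-01,  1.65959549e-01,
         3.19230715e-01],
       [-9.99772858e-01, -1.10732869e-03,  2.12839596e-02,
         1.16967432e-03],
       [-2.08048029e-02, -1.66020297e-01, -9.85902846e-01,
         1.24843196e+00],
       [ 0.00000000e+00,  0.00000000e+00,  0.00000000e+00,
         1.00000000e+00]])}
{'time_s': 0.1, 'joint_pos': array([61.87961367, 22.86874208,  2.58062059, 88.10488733, -1.07168436,
       69.15131981, -2.90386979]), 'qd': array([ 0.03106413, -0.09475183,  0.07496174, -0.19825055,  0.04631634,
       -0.04528607,  0.09335732]), 'tau': array([ 4.32714834e-03, -4.76260865e+01,  1.37062255e+00, -2.54948813e+01,
        1.20071654e-02,  4.96393593e-03,  7.40121180e-06]), 'ee_pos': array([ 0.24800959, -0.60022075,  0.23037153]), 'ee_rot': array([-86.0945442 ,  89.89920377, 116.36073666]), 'wrist_force': array([ 0.7473914 ,  0.26048843, -0.42142584]), 'moment': array([ 0.02343473,  0.00200346, -0.00172138]), 'grip_width': 0.0854230610752841}
```

View pics/side0.png

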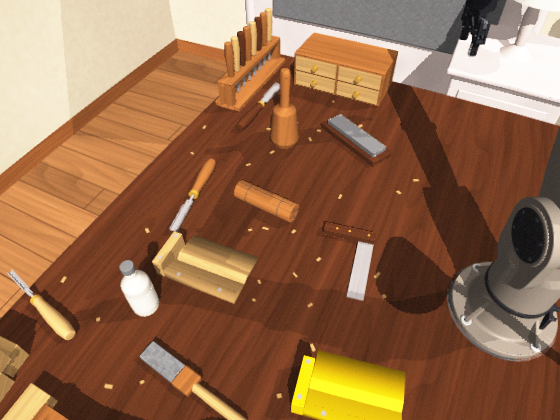

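View pics/top0.png

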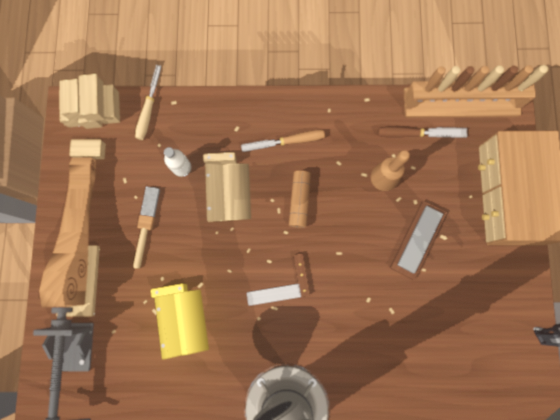

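```bash
cat > h.py <<'E'
import numpy as np, cv2
from station import r, snapshot, calibration
def ray(n,px,z):
    c=calibration(n);K=np.array(c["intrinsics"]);D=np.array(c["dist_coeffs"]);T=np.array(c["extrinsics"])
    u=cv2.undistortPoints(np.array(px,float).reshape(-1,1,2),K,D).reshape(-1,2)
    d=np.c_[u,np.ones(len(u))]@T[:3,:3].T;o=T[:3,3]
    return o+d*((np.asarray(z)-o[2])/d[:,2])[:,None]
def proj(n,P):
    c=calibration(n);T=np.linalg.inv(np.array(c["extrinsics"]))
    return cv2.projectPoints(np.array(P,float).reshape(-1,3),cv2.Rodrigues(T[:3,:3])[0],T[:3,3],np.array(c["intrinsics"]),np.array(c["dist_coeffs"]))[0].reshape(-1,2)
def crop(n,im,x0,y0,x1,y1,s,name):
    cv2.imwrite(name,cv2.resize(im[y0:y1,x0:x1],None,fx=s,fy=s,interpolation=cv2.INTER_CUBIC))
E
python3 - <<'E'
from h import *
im=cv2.imread("pics/top0.png");crop("top",im,190,110,340,250,5,"pics/c1.png")
im=cv2.imread("pics/side0.png");crop("side",im,140,150,320,310,4,"pics/c2.png")
E
```

```text
(no output)
```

View pics/c1.png

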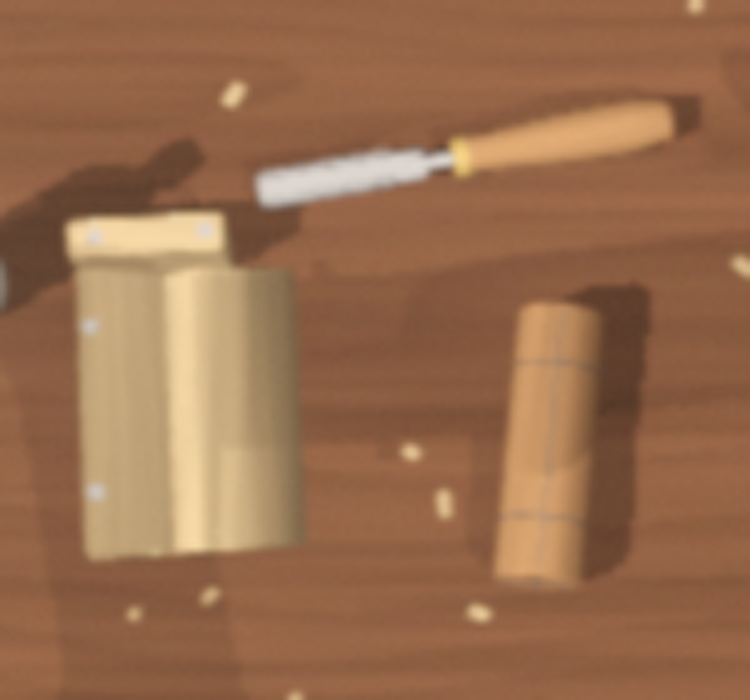

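View pics/c2.png

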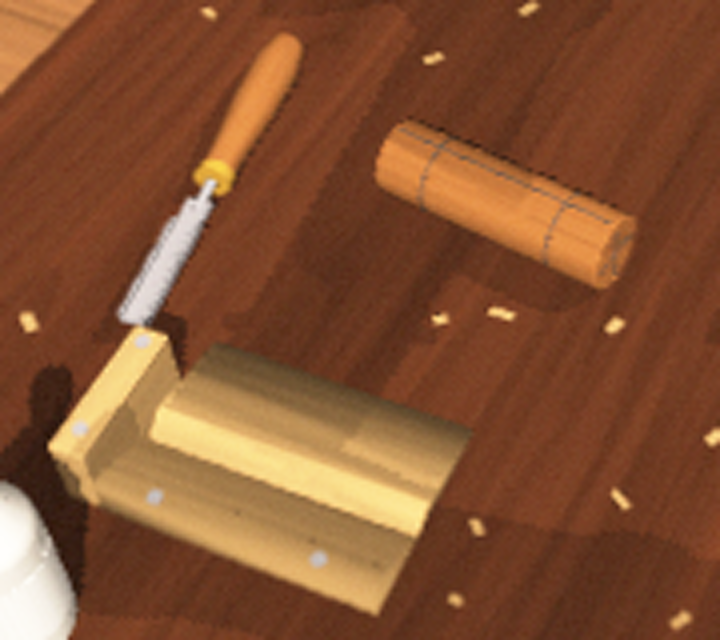

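Run:
```python
from h import *
def t(p): return [((x+.5)/5-.5+190,(y+.5)/5-.5+110) for x,y in p]
def s(p): return [((x+.5)/4-.5+140,(y+.5)/4-.5+150) for x,y in p]
P=ray("top",t([(86,559),(78,268),(172,553),(163,268),(303,544),(293,270)]),[.023,.023,.002,.002,0,0])
print("top: far near/stop, Vbot near/stop, foot near/stop\n",P.round(4))
Q=ray("side",s([(378,614),(98,508),(418,535),(152,437),(470,433),(217,345)]),[.023,.023,.002,.002,0,0]) 
print("side(3,4: first is edge of bright low side)\n",Q.round(4))
for A in (P,Q):
  for i in(0,2,4):
    d=A[i+1]-A[i];print(np.degrees(np.arctan2(d[1],d[0])).round(2),np.linalg.norm(d).round(4))
# blank: side silhouettes at z=.025 axis -> midline ; rings at silhouettes
B=ray("top",t([(518,302),(600,308),(495,579),(581,583),(516,361),(597,367),(501,515),(585,520)]),.025)
print(B.round(4));
```

```text
top: far near/stop, Vbot near/stop, foot near/stop
 [[0.5137 0.231  0.023 ]
 [0.689  0.2413 0.023 ]
 [0.5207 0.1841 0.002 ]
 [0.6952 0.1939 0.002 ]
 [0.5266 0.1068 0.    ]
 [0.6945 0.1153 0.    ]]
side(3,4: first is edge of bright low side)
 [[0.5103 0.2395 0.023 ]
 [0.6778 0.2507 0.023 ]
 [0.522  0.1792 0.002 ]
 [0.6899 0.1892 0.002 ]
 [0.5285 0.1066 0.    ]
 [0.6941 0.1162 0.    ]]
3.36 0.1755
3.21 0.1748
2.91 0.1682
3.81 0.1679
3.42 0.1683
3.33 0.1659
[[ 0.6672 -0.0202  0.025 ]
 [ 0.6635 -0.0684  0.025 ]
 [ 0.502  -0.0066  0.025 ]
 [ 0.4998 -0.0562  0.025 ]
 [ 0.6315 -0.019   0.025 ]
 [ 0.6278 -0.0664  0.025 ]
 [ 0.5396 -0.0101  0.025 ]
 [ 0.5367 -0.0588  0.025 ]]
```

```bash
cat >> h.py <<'E'
from scipy.spatial.transform import Rotation as Ro
C=np.array([.691,.1925]);YAW=3.35
def cr(p):  # world xy -> stop frame
    a=np.radians(YAW);return np.array([[np.cos(a),np.sin(a)],[-np.sin(a),np.cos(a)]])@(np.array(p)[:2]-C)
def uncr(p):
    a=np.radians(YAW);return np.array([[np.cos(a),-np.sin(a)],[np.sin(a),np.cos(a)]])@np.array(p)+C
def go(p,yaw):
    s=r.read_state();R=Ro.from_euler("xyz",s["ee_rot"],degrees=True).as_matrix()
    d=R.T@(np.array(p)-s["ee_pos"]); j=R[:,1];y0=np.degrees(np.arctan2(j[1],j[0]))
    turn=-(yaw-y0)  # tool x is down
    turn=(turn+90)%180-90
    print("t",round(s["time_s"],2),"pos",s["ee_pos"].round(4),"jaw",y0.round(2),"xdir",R[:,0].round(3),"zdir",R[:,2].round(3),"F",s["wrist_force"].round(1))
    print("  trans cm",(d*100).round(2),"spin",round(turn,1))
E
python3 - <<'E'
from h import *
print("mallet handle top",ray("top",[(404,157)],.235),"foot~",ray("top",[(384,180)],.05), "stone",ray("top",[(428,205),(400,272),(445,212),(393,262)],.032).round(3))
print("gouge",ray("top",[(243,148),(325,136),(283,144)],.016).round(3),"saw",ray("top",[(300,255),(308,292),(250,300)],.01).round(3))
print("start cr",cr((.584,-.0386)))
print(uncr((-.1,-.016)),proj("top",[(.248,-.6,.23)]))
# behind-blank pose: 50mm behind along -y
go((.580,-.100,.15),-5)
E
```

```text
mallet handle top [[ 0.63972561 -0.28651624  0.235     ]] foot~ [[ 0.63008902 -0.2793402   0.05      ]] stone [[ 0.561 -0.406  0.032]
 [ 0.37  -0.318  0.032]
 [ 0.54  -0.453  0.032]
 [ 0.397 -0.3    0.032]]
gouge [[ 0.738  0.13   0.016]
 [ 0.775 -0.116  0.016]
 [ 0.75   0.01   0.016]] saw [[ 0.418 -0.04   0.01 ]
 [ 0.313 -0.062  0.01 ]
 [ 0.29   0.103  0.01 ]]
start cr [-0.12032154 -0.22445253]
[0.59210584 0.17068382] [[550.7408476  323.20601657]]
t 0.1 pos [ 0.248  -0.6002  0.2304] jaw -67.54 xdir [-0.001  0.002 -1.   ] zdir [-0.924 -0.382  0.   ] F [ 0.7  0.3 -0.4]
  trans cm [  8.09 -33.53 -49.79] spin -62.5
```

Call:
step_arm(translation=[[3, -21.2, -27.4], [3, -21.2, -27.4], [3, -21.2, -27.4], [3, -21.2, -27.4], [3, -21.2, -27.4]], spin=[-8, -16, -24, -32, -40], fingers=[1, 1, 1, 1, 1])

```text
time_s: 0.6
ee_pos: [0.3725, -0.3826, 0.2093]
ee_rot: [-77.2, 90.0, 165.6]
wrist_force: [1.1, -0.7, 0.5]
grip_width: 0.0854
```

Run:
```python
from h import *
go((.440,-.240,.2),-5);go((.577,-.105,.15),-5)
```

```text
t 0.6 pos [ 0.3725 -0.3826  0.2093] jaw -27.23 xdir [-0.  0. -1.] zdir [-0.458 -0.889  0.   ] F [ 1.1 -0.7  0.5]
  trans cm [  0.93  -0.52 -15.77] spin -22.2
t 0.6 pos [ 0.3725 -0.3826  0.2093] jaw -27.23 xdir [-0.  0. -1.] zdir [-0.458 -0.889  0.   ] F [ 1.1 -0.7  0.5]
  trans cm [  5.93   5.48 -34.04] spin -22.2
```

Call:
step_arm(translation=[[2, 5.5, -34], [2, 5.5, -34], [2, 5.5, -34], [2, 5.5, -34], [2, 5.5, -34]], spin=[-6, -12, -18, -22, -22], fingers=[1, 1, 1, 1, 1])

```text
time_s: 1.1
ee_pos: [0.5219, -0.183, 0.1949]
ee_rot: [-48.2, 90.0, -143.7]
wrist_force: [0.7, -0.4, 0.0]
grip_width: 0.0855
```

Run:
```python
from h import *
go((.577,-.100,.12),-5)
```

```text
t 1.1 pos [ 0.5219 -0.183   0.1949] jaw -5.5 xdir [-0. -0. -1.] zdir [-0.096 -0.995  0.   ] F [ 0.7 -0.4  0. ]
  trans cm [ 7.49  4.69 -8.79] spin -0.5
```

Call:
step_arm(translation=[[7, 4.4, -8], [7, 4.4, -8], [7, 4.4, -8], [7, 4.4, -8], [7, 4.4, -8]], spin=[0, 0, 0, 0, 0], fingers=[1, 1, 1, 1, 1])

```text
time_s: 1.6
ee_pos: [0.5725, -0.1109, 0.1254]
ee_rot: [-17.5, 89.9, -113.1]
wrist_force: [-0.1, -0.9, 0.6]
grip_width: 0.0856
```

Run:
```python
from h import *
go((.579,-.095,.003),-5)
im=snapshot("top");crop("t",im,200,110,350,250,5,"pics/c3.png")
im=snapshot("side");crop("t",im,140,100,340,260,4,"pics/c4.png")
```

```text
t 1.6 pos [ 0.5725 -0.1109  0.1254] jaw -5.62 xdir [-0.001 -0.001 -1.   ] zdir [-0.098 -0.995  0.001] F [-0.1 -0.9  0.6]
  trans cm [12.24  0.5  -1.66] spin -0.6
```

View pics/c3.png

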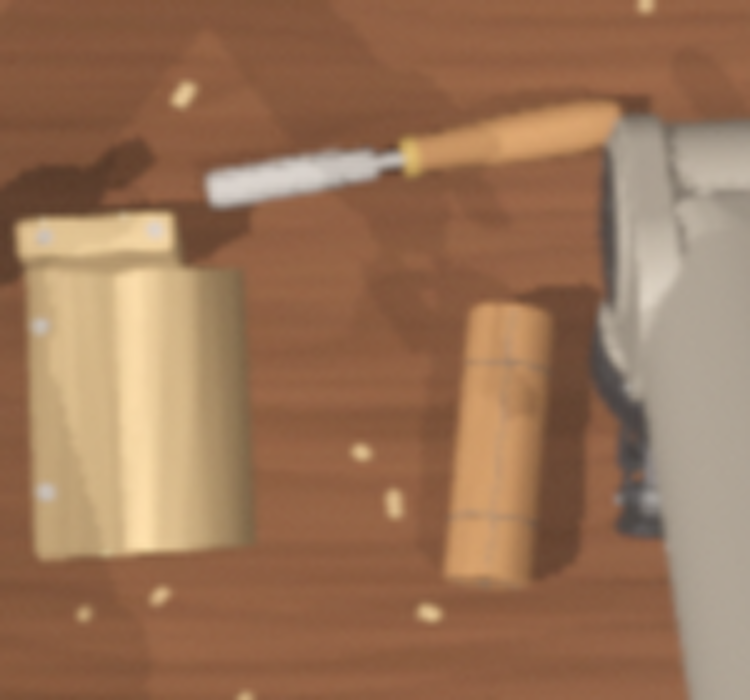

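View pics/c4.png

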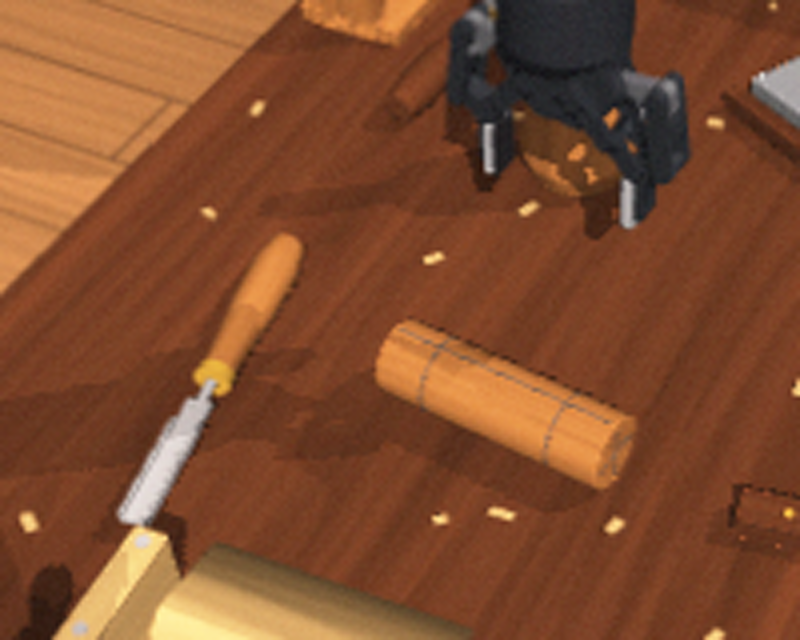

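Call:
step_arm(translation=[[4, 0.5, 0], [8, 0.5, 0], [11, 0.5, 0], [12, 0.5, 0], [12, 0.5, 0]], spin=[0, 0, 0, 0, 0], fingers=[1, 1, 1, 1, 1])

```text
time_s: 2.2
ee_pos: [0.577, -0.1112, 0.0049]
ee_rot: [-64.5, 89.9, -160.1]
wrist_force: [-0.7, 0.1, -0.2]
grip_width: 0.0853
```

Run:
```python
from h import *
go((.579,-.085,.003),-5)
```

```text
t 2.2 pos [ 0.577  -0.1112  0.0049] jaw -5.66 xdir [-0.002 -0.001 -1.   ] zdir [-0.099 -0.995  0.001] F [-0.7  0.1 -0.2]
  trans cm [ 0.19 -0.06 -2.63] spin -0.7
```

Call:
step_arm(translation=[[0, 0, -1.5], [0, 0, -3], [0, 0, -4], [0, 0, -5], [0, 0, -6]], spin=[0, 0, 0, 0, 0], fingers=[1, 1, 1, 1, 1])

```text
time_s: 2.7
ee_pos: [0.584, -0.0487, 0.0058]
ee_rot: [79.4, 90.0, -16.1]
wrist_force: [-0.2, -0.7, -0.3]
grip_width: 0.0857
```

Run:
```python
from h import *
go((.579,0,.003),-5)
im=snapshot("top");crop("t",im,200,110,350,250,5,"pics/c5.png")
im=snapshot("side");crop("t",im,140,130,340,290,4,"pics/c6.png")
```

```text
t 2.7 pos [ 0.584  -0.0487  0.0058] jaw -5.49 xdir [ 0.001 -0.    -1.   ] zdir [-0.096 -0.995  0.   ] F [-0.2 -0.7 -0.3]
  trans cm [ 0.28 -0.97 -4.8 ] spin -0.5
```

View pics/c5.png

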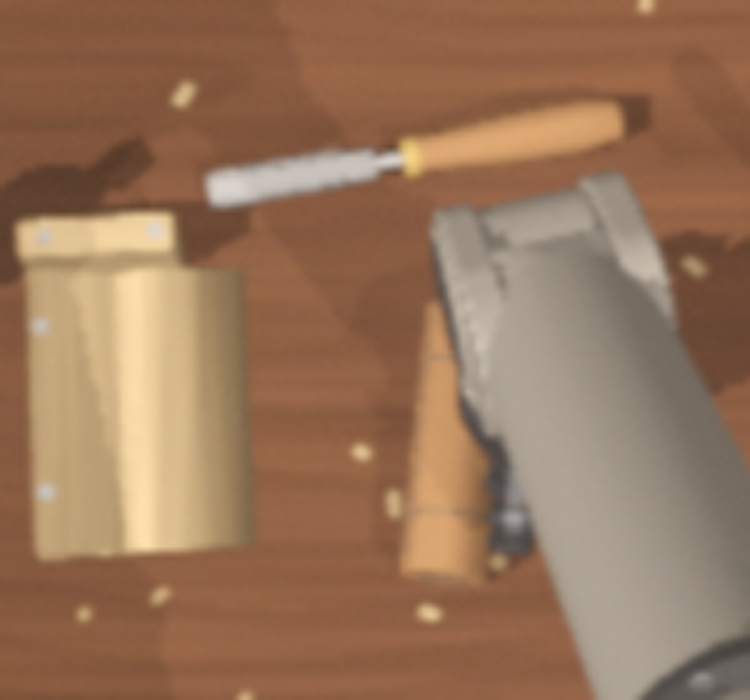

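View pics/c6.png

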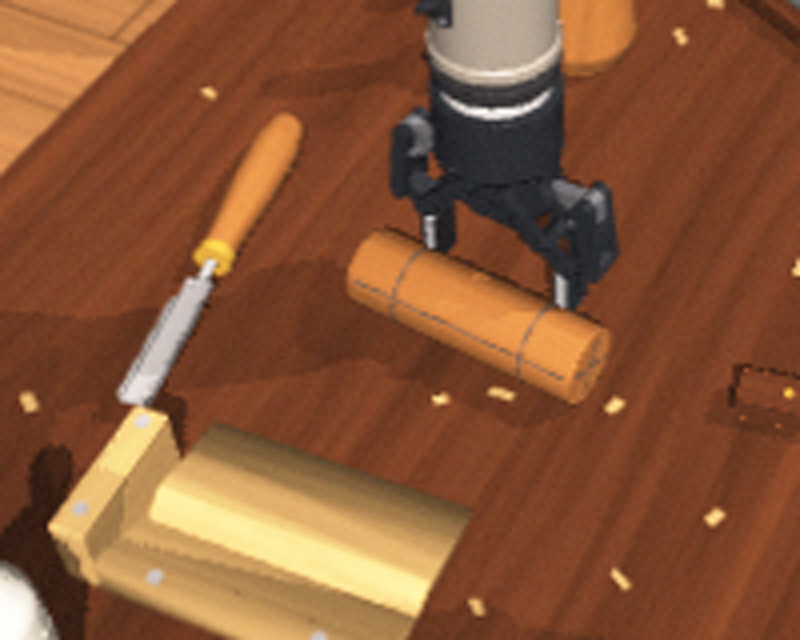

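Call:
step_arm(translation=[[0, 0, -1], [0, 0, -2], [0, 0, -3], [0, 0, -4], [0, 0, -5]], spin=[-2, -4, -6, -8, -9], fingers=[1, 1, 1, 1, 1])

```text
time_s: 3.3
ee_pos: [0.5885, 0.0009, 0.0052]
ee_rot: [-168.5, 90.0, 105.1]
wrist_force: [-0.2, -0.3, -0.6]
grip_width: 0.0857
```

Run:
```python
from h import *
go((.579,.03,.003),3.35); print(cr(r.read_state()["ee_pos"]))
im=snapshot("top");crop("t",im,200,110,350,250,5,"pics/c7.png")
im=snapshot("side");crop("t",im,140,130,340,290,4,"pics/c8.png")
```

```text
t 3.3 pos [0.5885 0.0009 0.0052] jaw 3.59 xdir [-0.  0. -1.] zdir [ 0.063 -0.998 -0.   ] F [-0.2 -0.3 -0.6]
  trans cm [ 0.22 -0.77 -2.97] spin 0.2
[-0.1134913 -0.1853137]
```

View pics/c7.png

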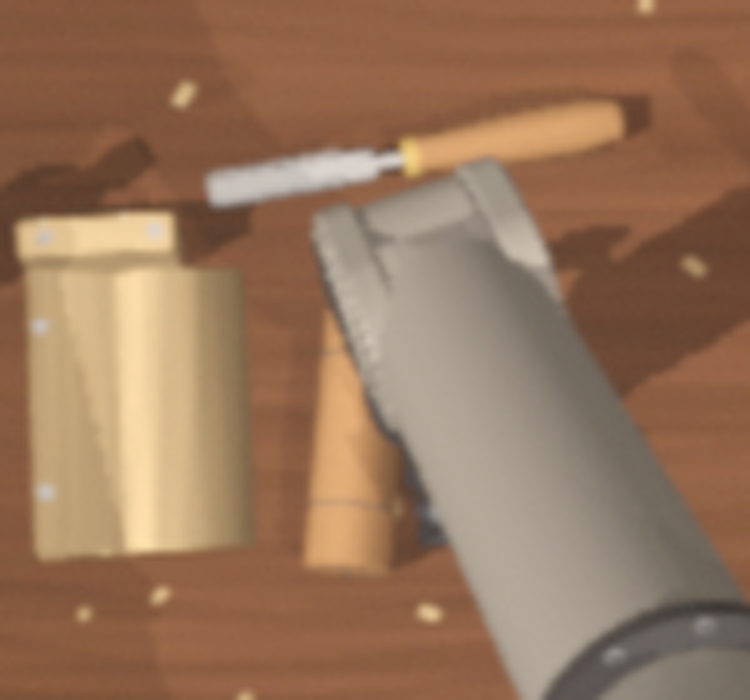

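View pics/c8.png

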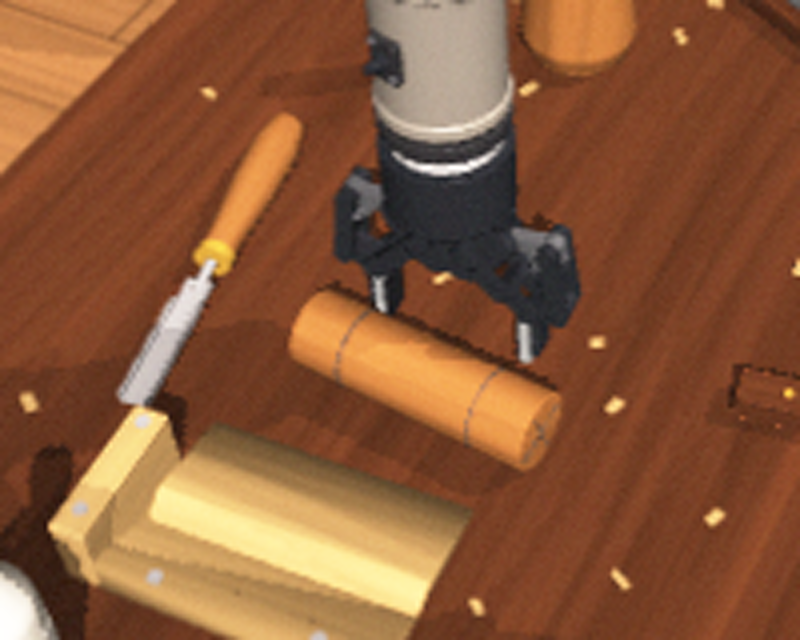

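Call:
step_arm(translation=[[0, 0, -0.6], [0, 0, -1.2], [0, 0, -1.8], [0, 0, -2.4], [0, 0, -3]], spin=[0, 0, 0, 0, 0], fingers=[1, 1, 1, 1, 1])

```text
time_s: 3.9
ee_pos: [0.5867, 0.0302, 0.0052]
ee_rot: [27.7, 90.0, -58.8]
wrist_force: [-0.1, -0.6, -0.9]
grip_width: 0.0856
```

Run:
```python
from h import *
go((.579,.03,.003),3.35); print(cr(r.read_state()["ee_pos"]))
im=snapshot("top");crop("t",im,200,110,350,250,5,"pics/c9.png")
im=snapshot("side");crop("t",im,140,130,340,290,4,"pics/c10.png")
```

```text
t 3.9 pos [0.5867 0.0302 0.0052] jaw 3.46 xdir [ 0. -0. -1.] zdir [ 0.06  -0.998  0.   ] F [-0.1 -0.6 -0.9]
  trans cm [ 0.22 -0.77 -0.03] spin 0.1
[-0.11364133 -0.15597134]
```

View pics/c9.png

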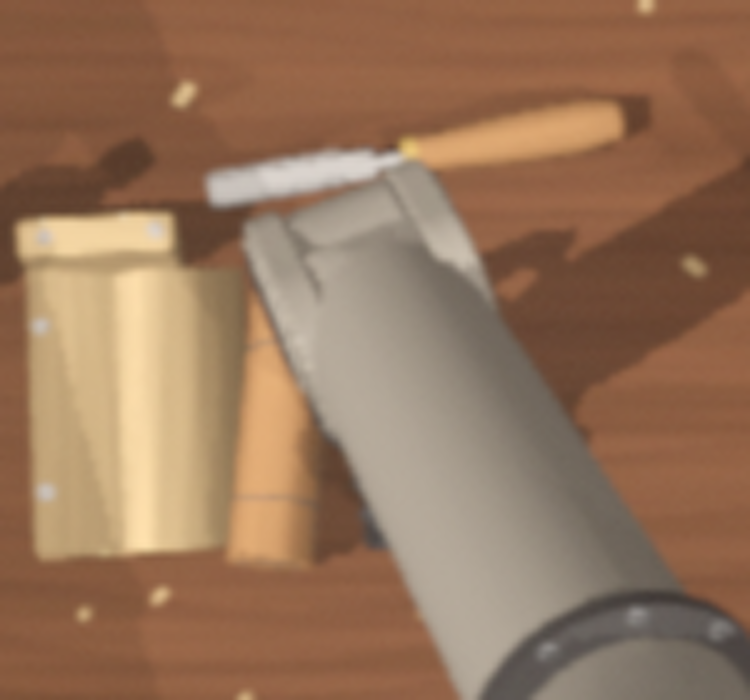

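View pics/c10.png

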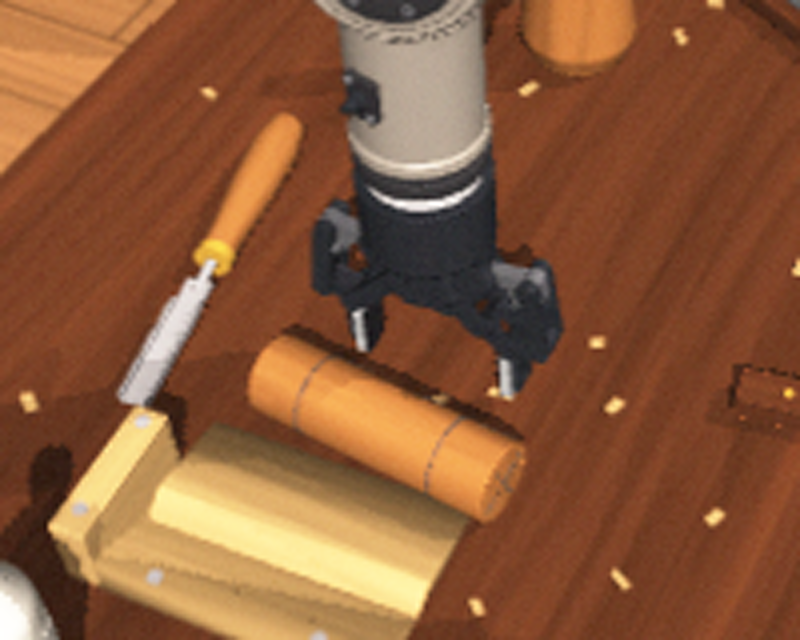

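Call:
step_arm(translation=[[0, 0, -0.5], [0, 0, -1], [0, 0, -1.5], [0, 0, -2], [0, 0, -2.5]], spin=[0, 0, 0, 0, 0], fingers=[1, 1, 1, 1, 1])

```text
time_s: 4.5
ee_pos: [0.5853, 0.0548, 0.0053]
ee_rot: [20.1, 90.0, -66.5]
wrist_force: [0.4, -0.7, -0.4]
grip_width: 0.0852
```

Run:
```python
from h import *
go((.579,.03,.003),3.35); print(cr(r.read_state()["ee_pos"]))
im=snapshot("top");crop("t",im,200,110,350,250,5,"pics/c11.png")
im=snapshot("side");crop("t",im,140,130,340,290,4,"pics/c12.png")
```

```text
t 4.5 pos [0.5853 0.0548 0.0053] jaw 3.45 xdir [ 0. -0. -1.] zdir [ 0.06  -0.998  0.   ] F [ 0.4 -0.7 -0.4]
  trans cm [ 0.23 -0.77  2.44] spin 0.1
[-0.11359769 -0.13124451]
```

View pics/c11.png

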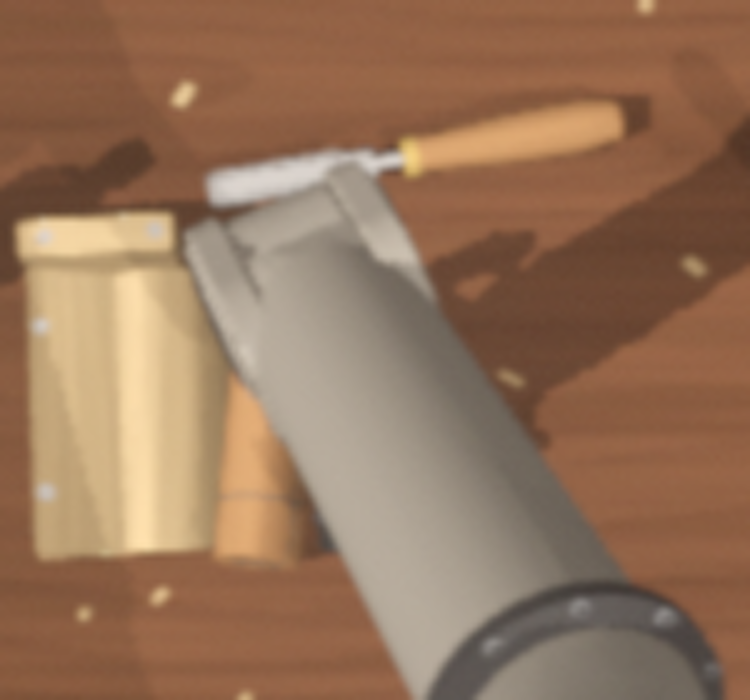

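View pics/c12.png

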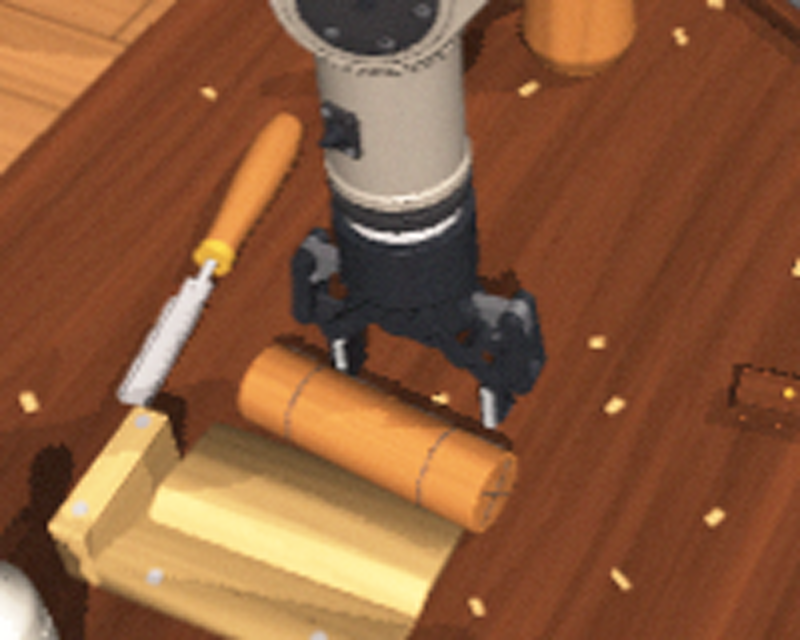

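Call:
step_arm(translation=[[0, 0, -0.5], [0, 0, -1], [0, 0, -1.5], [0, 0, -2], [0, 0, -2.5]], spin=[0, 0, 0, 0, 0], fingers=[1, 1, 1, 1, 1])

```text
time_s: 5.1
ee_pos: [0.5843, 0.0784, 0.0056]
ee_rot: [21.5, 89.9, -65.1]
wrist_force: [0.8, -5.3, 3.3]
grip_width: 0.0855
```

Run:
```python
from h import *
go((.579,.03,.003),3.35); print(cr(r.read_state()["ee_pos"]))
im=snapshot("top");crop("t",im,200,110,350,250,5,"pics/c13.png")
im=snapshot("side");crop("t",im,140,130,340,290,4,"pics/c14.png")
```

```text
t 5.1 pos [0.5843 0.0784 0.0056] jaw 3.38 xdir [ 0.001 -0.002 -1.   ] zdir [ 0.059 -0.998  0.002] F [ 0.8 -5.3  3.3]
  trans cm [ 0.27 -0.82  4.8 ] spin 0.0
[-0.11317622 -0.10765715]
```

View pics/c13.png

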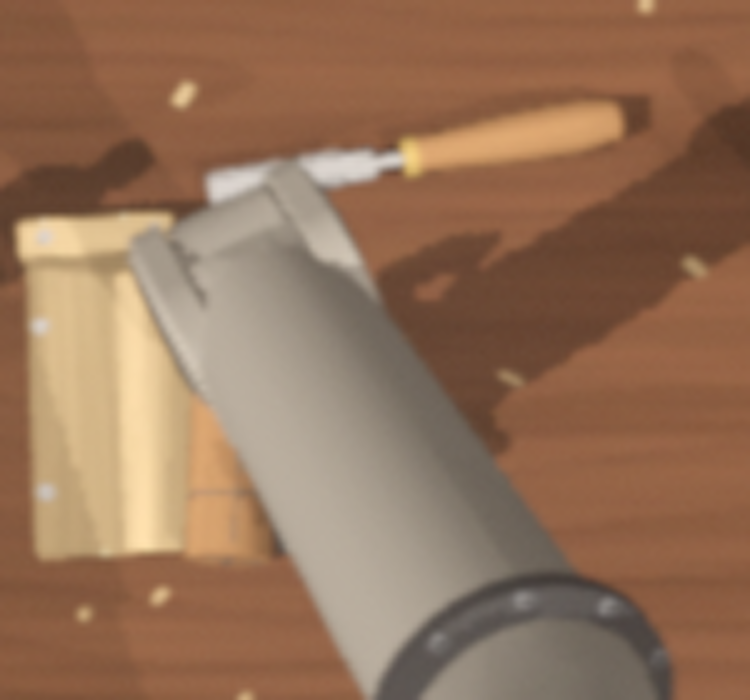

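View pics/c14.png

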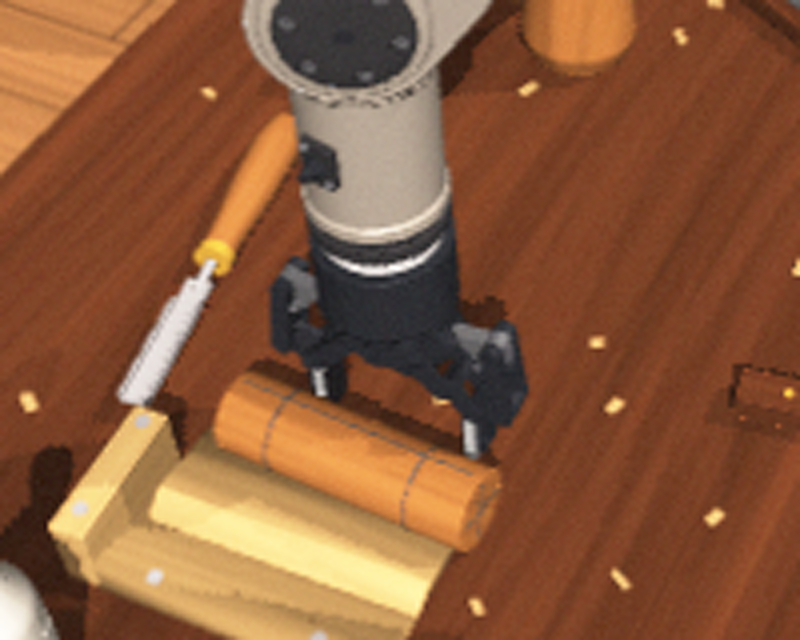

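Call:
step_arm(translation=[[0, 0, -0.8], [0, 0, -1.6], [0, 0, -2.4], [0, 0, -3.2], [0, 0, -4]], spin=[0, 0, 0, 0, 0], fingers=[1, 1, 1, 1, 1])

```text
time_s: 5.7
ee_pos: [0.5824, 0.1159, 0.0059]
ee_rot: [8.7, 89.7, -78.0]
wrist_force: [1.1, -8.8, 6.6]
grip_width: 0.0852
```

Run:
```python
from h import *
go((.579,.03,.003),3.35); print(cr(r.read_state()["ee_pos"]))
im=snapshot("side");crop("t",im,140,130,340,290,4,"pics/c16.png")
```

```text
t 5.7 pos [0.5824 0.1159 0.0059] jaw 3.3 xdir [ 0.001 -0.005 -1.   ] zdir [ 0.058 -0.998  0.005] F [ 1.1 -8.8  6.6]
  trans cm [ 0.33 -0.84  8.55] spin -0.0
[-0.11288022 -0.07014387]
```

View pics/c16.png

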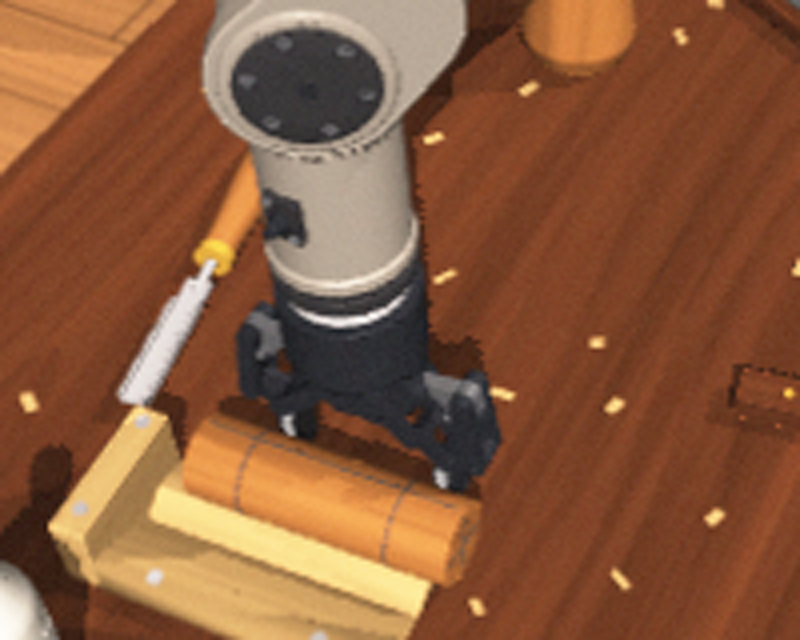

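Call:
step_arm(translation=[[0, 0, -0.5], [0, 0, -1], [0, 0, -1.5], [0, 0, -2], [0, 0, -2]], spin=[0, 0, 0, 0, 0], fingers=[1, 1, 1, 1, 1])

```text
time_s: 6.25
ee_pos: [0.579, 0.1422, 0.0049]
ee_rot: [-155.8, 89.9, 117.8]
wrist_force: [-0.2, 0.0, -0.5]
grip_width: 0.0856
```

Run:
```python
from h import *
go((.579,.03,.003),3.35); print(cr(r.read_state()["ee_pos"]))
im=snapshot("side");crop("t",im,140,130,340,290,4,"pics/c18.png")
```

```text
t 6.25 pos [0.579  0.1422 0.0049] jaw 3.62 xdir [-0.001  0.002 -1.   ] zdir [ 0.063 -0.998 -0.002] F [-0.2  0.  -0.5]
  trans cm [ 0.17 -0.71 11.19] spin 0.3
[-0.114718   -0.04370317]
```

View pics/c18.png

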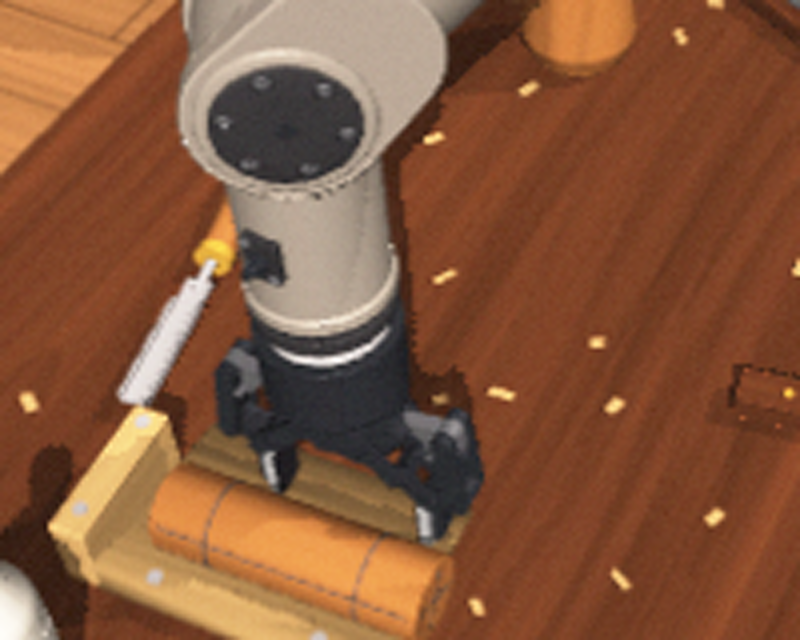

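Call:
step_arm(translation=[[0, 0, 2], [0, 0, 3], [-4, 0, 3], [-8, 0, 3], [-10, 0, 3]], spin=[0, 0, 0, 0, 0], fingers=[1, 1, 1, 1, 1])

```text
time_s: 6.8
ee_pos: [0.5836, 0.1099, 0.1084]
ee_rot: [102.5, 89.7, 15.9]
wrist_force: [0.2, -0.1, -0.1]
grip_width: 0.0851
```

Run:
```python
from h import *
q=uncr((-.235,0));print(q)
go((*q,.12),93.35);go((*q,.022),93.35)
print(r.read_state()["joint_pos"].round(0))
```

```text
[0.45640157 0.17876772]
t 6.8 pos [0.5836 0.1099 0.1084] jaw 3.41 xdir [ 0.004  0.001 -1.   ] zdir [ 0.06  -0.998 -0.001] F [ 0.2 -0.1 -0.1]
  trans cm [ -1.21 -12.28  -7.64] spin -89.9
t 6.8 pos [0.5836 0.1099 0.1084] jaw 3.41 xdir [ 0.004  0.001 -1.   ] zdir [ 0.06  -0.998 -0.001] F [ 0.2 -0.1 -0.1]
  trans cm [  8.59 -12.32  -7.63] spin -89.9
[  6.  26. -26. 103.  14.  54. -23.]
```

Call:
step_arm(translation=[[-1, -5, 0], [-1, -10, 0], [-1, -12.3, -3], [-1, -12.3, -7.6], [-1, -12.3, -7.6]], spin=[-8.5, -17, -25.5, -34, -42.5], fingers=[0, 0, 0, 0, 0])

```text
time_s: 7.3
ee_pos: [0.453, 0.1845, 0.1163]
ee_rot: [107.4, 89.7, 64.2]
wrist_force: [0.7, 0.3, 0.3]
grip_width: 0.0121
```

Run:
```python
from h import *
q=uncr((-.235,0))
go((*q,.12),93.35);go((*q,.022),93.35)
im=snapshot("top");crop("t",im,180,110,330,250,5,"pics/c19.png")
im=snapshot("side");crop("t",im,140,170,340,330,4,"pics/c20.png")
```

```text
t 7.3 pos [0.453  0.1845 0.1163] jaw 46.8 xdir [ 0.002  0.005 -1.   ] zdir [ 0.729 -0.685 -0.002] F [0.7 0.3 0.3]
  trans cm [-0.37 -0.18  0.64] spin -46.6
t 7.3 pos [0.453  0.1845 0.1163] jaw 46.8 xdir [ 0.002  0.005 -1.   ] zdir [ 0.729 -0.685 -0.002] F [0.7 0.3 0.3]
  trans cm [ 9.43 -0.23  0.66] spin -46.6
```

View pics/c19.png

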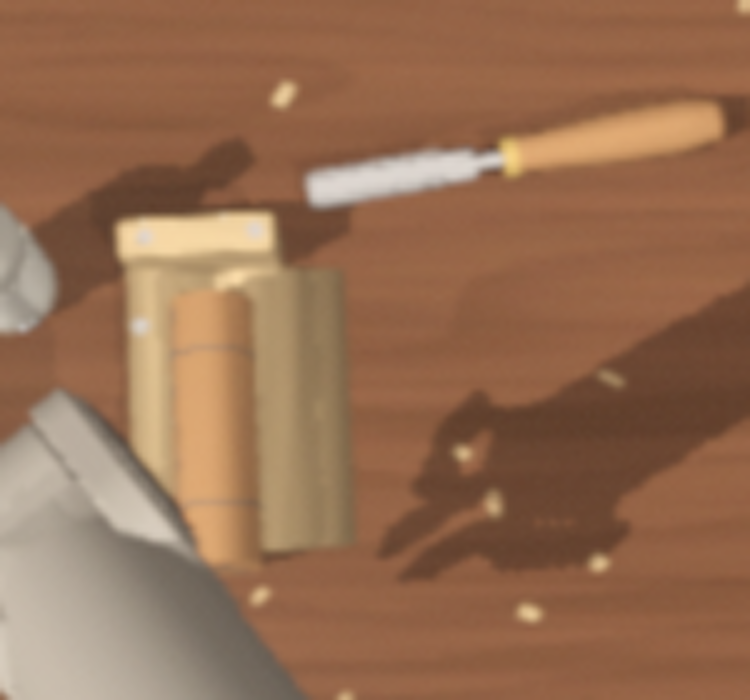

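View pics/c20.png

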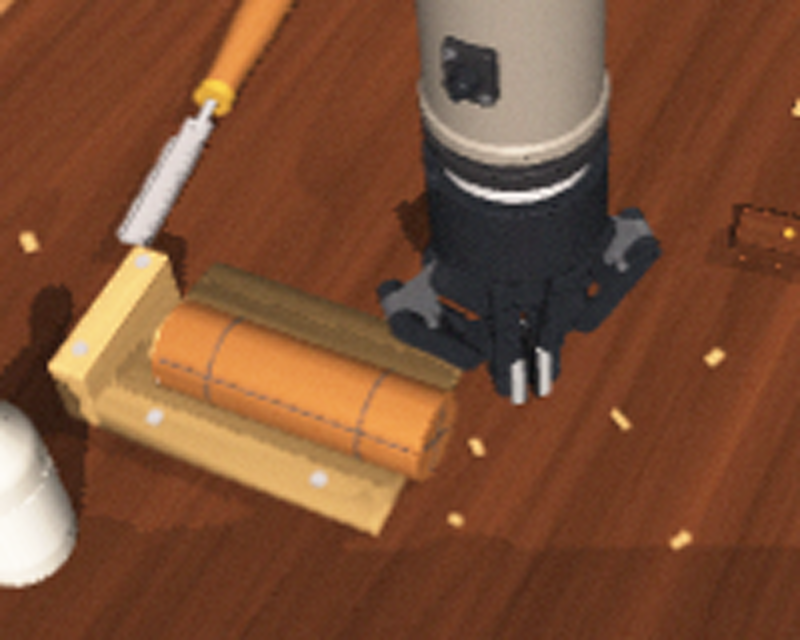

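Run:
```python
from h import *
def t(p): return [((x+.5)/5-.5+180,(y+.5)/5-.5+110) for x,y in p]
B=ray("top",t([(173,350),(252,347),(184,502),(261,505),(212,291),(228,566)]),.031)
for b in B: print(b.round(4),cr(b).round(4))
print("glue",ray("top",[(170,150),(188,172)],.08).round(3))
```

```text
[0.6367 0.2116 0.031 ] [-0.0531  0.0223]
[0.6385 0.1652 0.031 ] [-0.054  -0.0242]
[0.546  0.2026 0.031 ] [-0.1442  0.0186]
[0.5442 0.1579 0.031 ] [-0.1485 -0.026 ]
[0.6725 0.1896 0.031 ] [-0.0187 -0.0018]
[0.5085 0.1761 0.031 ] [-0.1832 -0.0057]
glue [[0.711 0.332 0.08 ]
 [0.646 0.278 0.08 ]]
```

Call:
step_arm(translation=[[0, 0, 0.7], [1, 0, 0.7], [4, 0, 0.7], [7, 0, 0.7], [9.3, -0.2, 0.7]], spin=[-8.5, -17, -25.5, -34, -42.5], fingers=[0, 0, 0, 0, 0])

```text
time_s: 7.9
ee_pos: [0.458, 0.1697, 0.0204]
ee_rot: [-133.5, 89.9, -135.1]
wrist_force: [0.5, -0.4, -0.2]
grip_width: -0.0002
```

Run:
```python
from h import *
q=uncr((-.210,-0.002))
go((*q,.022),93.35)
print(cr(r.read_state()["ee_pos"]))
```

```text
t 7.9 pos [0.458  0.1697 0.0204] jaw 88.44 xdir [-0.001 -0.001 -1.   ] zdir [ 1.    -0.027 -0.001] F [ 0.5 -0.4 -0.2]
  trans cm [-0.16  0.92  2.32] spin -4.9
[-0.23393126 -0.00916569]
```

Call:
step_arm(translation=[[-0.2, 0.9, 0], [-0.2, 0.9, 0.6], [-0.2, 0.9, 1.2], [-0.2, 0.9, 1.8], [-0.2, 0.9, 1.8]], spin=[-3, -5, -5, -5, -5], fingers=[0, 0, 0, 0, 0])

```text
time_s: 8.4
ee_pos: [0.4778, 0.1793, 0.0243]
ee_rot: [-16.0, 89.9, -12.8]
wrist_force: [0.6, -0.4, -0.4]
grip_width: -0.0
```

Run:
```python
from h import *
q=uncr((-.171,-0.002))
go((*q,.022),93.35)
print(cr(r.read_state()["ee_pos"]))
im=snapshot("side");crop("t",im,140,170,340,330,4,"pics/c22.png")
im=snapshot("top");cv2.imwrite("pics/t22.png",im)
```

```text
t 8.4 pos [0.4778 0.1793 0.0243] jaw 93.23 xdir [ 0.001 -0.    -1.   ] zdir [0.998 0.056 0.001] F [ 0.6 -0.4 -0.4]
  trans cm [ 0.23 -0.12  4.26] spin -0.1
[-0.21363777 -0.00069494]
```

View pics/c22.png

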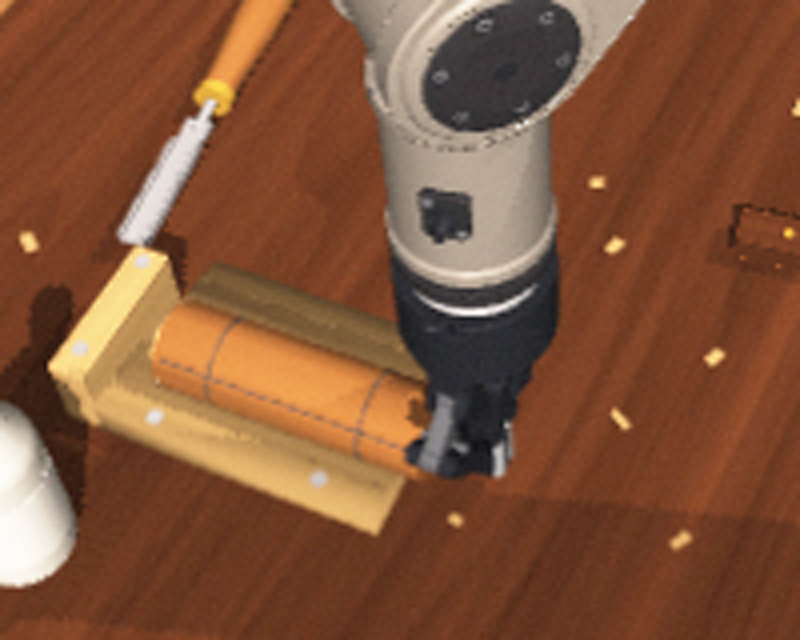

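View pics/t22.png

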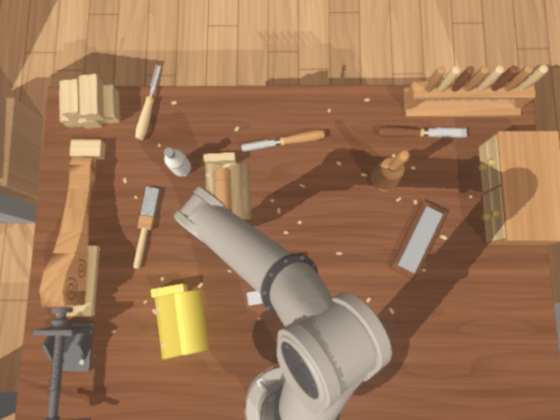

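Call:
step_arm(translation=[[0, 0, 0.8], [0, 0, 1.6], [0, 0, 2.2], [0, 0, 2.8], [0, 0, 3.2]], spin=[0, 0, 0, 0, 0], fingers=[0, 0, 0, 0, 0])

```text
time_s: 9.0
ee_pos: [0.5083, 0.1822, 0.024]
ee_rot: [-170.8, 89.9, -167.3]
wrist_force: [-2.6, 0.8, 1.6]
grip_width: 0.0001
```

Run:
```python
from h import *
q=uncr((-.171,-0.002))
go((*q,.022),93.35)
print(cr(r.read_state()["ee_pos"]))
im=snapshot("side");crop("t",im,140,170,340,330,4,"pics/c23.png")
```

```text
t 9.0 pos [0.5083 0.1822 0.024 ] jaw 93.46 xdir [-0.001 -0.    -1.   ] zdir [ 0.998  0.06  -0.001] F [-2.6  0.8  1.6]
  trans cm [ 0.2  -0.24  1.2 ] spin 0.1
[-0.18301329  0.00040454]
```

View pics/c23.png

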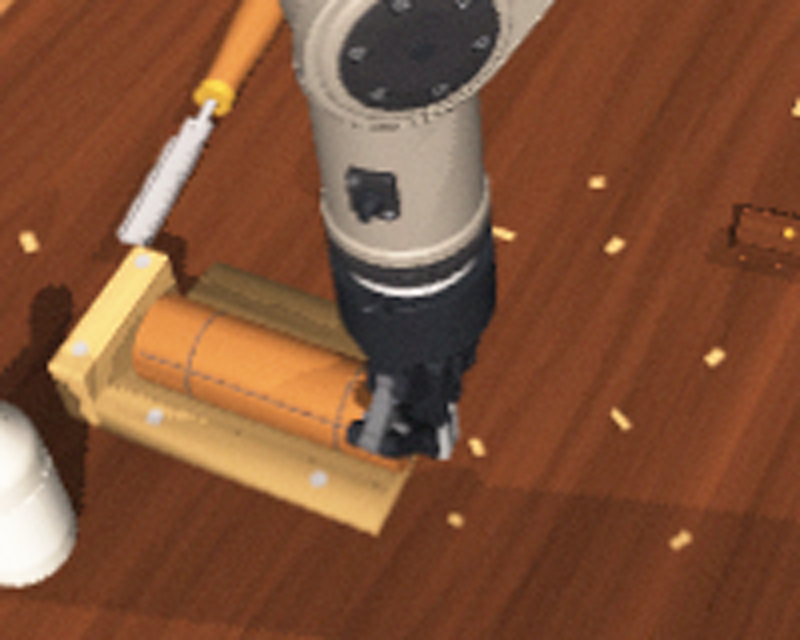

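Sliding along the V, about 10 mm left. I'll continue in small steps and watch the force.

Call:
step_arm(translation=[[0, 0, 0.4], [0, 0, 0.7], [0, 0, 1]], spin=[0, 0, 0], fingers=[0, 0, 0])

```text
time_s: 9.35
ee_pos: [0.5188, 0.1826, 0.0241]
ee_rot: [1.0, 90.0, 4.5]
wrist_force: [-0.8, -0.1, -0.6]
grip_width: 0.0002
```

Call:
step_arm(translation=[[0, 0, 0.2]], spin=[0], fingers=[0])

```text
time_s: 9.45
ee_pos: [0.5204, 0.1827, 0.0241]
ee_rot: [-167.1, 90.0, -163.7]
wrist_force: [-5.0, 0.2, 3.0]
grip_width: -0.0002
```

Call:
step_arm(translation=[[0, 0, 0.2]], spin=[0], fingers=[0])

```text
time_s: 9.55
ee_pos: [0.5203, 0.1828, 0.024]
ee_rot: [-162.6, 89.7, -159.1]
wrist_force: [-10.2, -1.2, 7.7]
grip_width: 0.0001
```

Run:
```python
from h import *
q=uncr((-.171,-0.002))
go((*q,.022),93.35)
print(cr(r.read_state()["ee_pos"]))
im=snapshot("side");crop("t",im,140,190,280,300,5,"pics/c24.png")
```

```text
t 9.55 pos [0.5203 0.1828 0.024 ] jaw 93.45 xdir [-0.004 -0.002 -1.   ] zdir [ 0.998  0.06  -0.004] F [-10.2  -1.2   7.7]
  trans cm [ 0.2  -0.23 -0.  ] spin 0.1
[-0.170951    0.00028468]
```

View pics/c24.png

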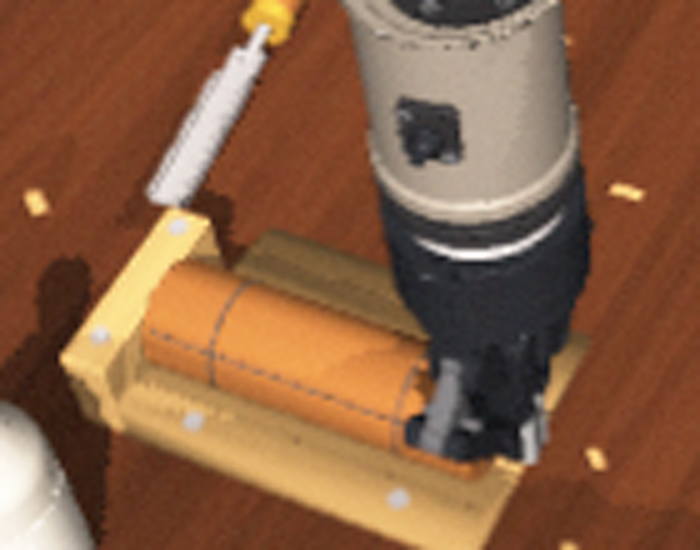

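Call:
step_arm(translation=[[0, 0, -0.5], [0, 0, -2], [0, 0, -5], [-4, 0, -7], [-9, 0, -7]], spin=[0, 0, 0, 0, 0], fingers=[0, 0, 0, 0, 0])

```text
time_s: 10.1
ee_pos: [0.4483, 0.1775, 0.113]
ee_rot: [-156.5, 89.6, -152.9]
wrist_force: [1.4, -0.8, 0.1]
grip_width: 0.0001
```

Call:
step_arm(translation=[[-4, -5, 0], [-6, -9, 0], [-6, -13, 0], [-6, -16, 0], [-6, -16, 0]], spin=[0, 0, 0, 0, 0], fingers=[0, 0, 0, 0, 0])

```text
time_s: 10.6
ee_pos: [0.4632, 0.0131, 0.1747]
ee_rot: [-57.2, 89.8, -54.2]
wrist_force: [-0.4, 0.2, 0.2]
grip_width: 0.0001
```

Run:
```python
from h import *
im=snapshot("side");crop("t",im,140,190,280,300,5,"pics/c25.png")
im=snapshot("top");crop("t",im,180,110,330,250,5,"pics/c26.png");cv2.imwrite("pics/t26.png",im)
print(r.read_state()["ee_pos"],r.read_state()["wrist_force"])
```

```text
[0.46271448 0.01830231 0.17457962] [-0.0944337   0.17721804 -0.0617955 ]
```

View pics/c25.png

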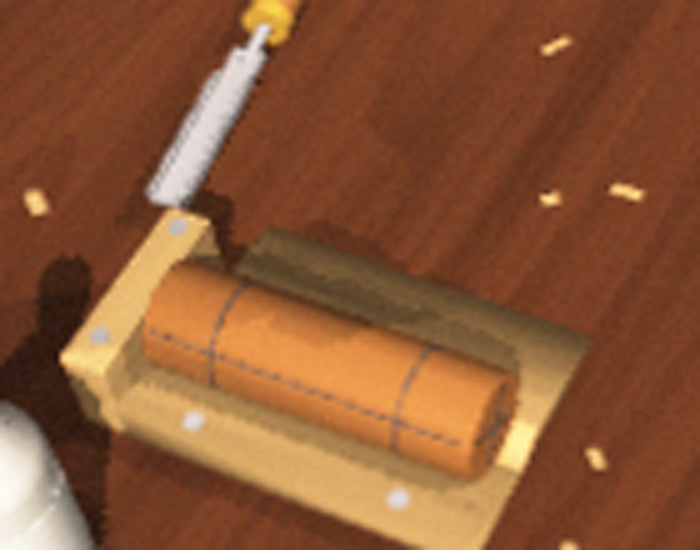

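View pics/c26.png

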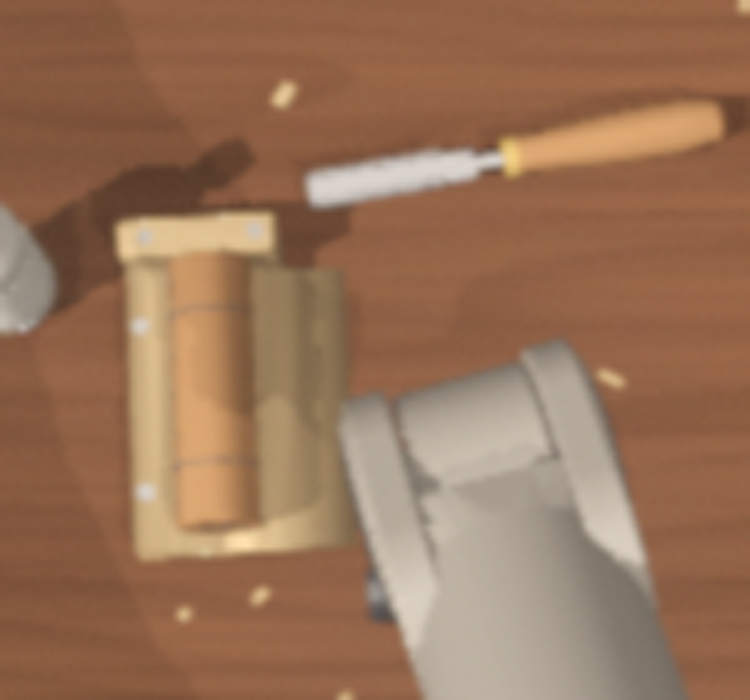

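View pics/t26.png

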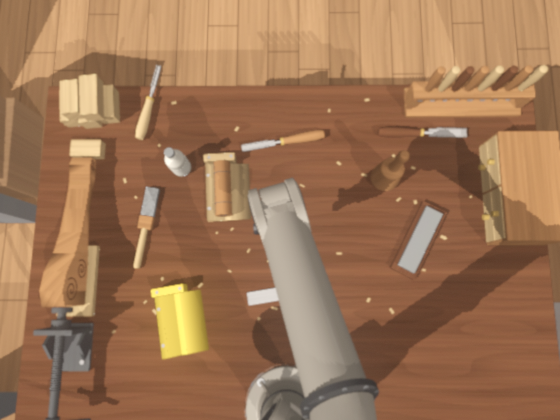

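Run:
```python
from h import *
def t(p): return [((x+.5)/5-.5+180,(y+.5)/5-.5+110) for x,y in p]
B=ray("top",t([(168,312),(250,308),(175,463),(259,461)]),.031)
for b in B: print(cr(b).round(4))
m=B.reshape(2,2,3).mean(1);d=m[0]-m[1];print("mid",cr(m.mean(0)).round(4),"yaw",np.degrees(np.arctan2(d[1],d[0])))
# blank near end bottom vs. cradle near end, along V
def s(p): return [((x+.5)/5-.5+140,(y+.5)/5-.5+190) for x,y in p]
a=ray("side",s([(515,375),(468,478)]),.031);print("side near end silhouettes",[cr(x).round(4) for x in a])
e=ray("top",t([(146,559),(232,552),(353,544)]),[.023,.002,0.]);print("open end x'",[cr(x).round(4) for x in e])
```

```text
[-0.0299  0.0245]
[-0.0303 -0.0238]
[-0.1208  0.0231]
[-0.1225 -0.0258]
mid [-0.0759 -0.0005] yaw 4.400008745360431
side near end silhouettes [array([-0.1557, -0.0294]), array([-0.1599,  0.0243])]
open end x' [array([-0.175,  0.043]), array([-0.1702, -0.0044]), array([-0.1692, -0.076 ])]
```

Run:
```python
from station import r
print(r.read_state()["time_s"],r.read_state()["qd"].round(1)); print(r.sign_off())
```

```text
10.7 [-1.9  0.3 -1.8  0.  -0.4  0.2  0. ]
the job is handed in; nothing more can be done
None
```

The blank is in the V with its far end against the stop, and I handed the job in at about 10.7 s of the 51 s allowed. `sign_off` gave no verdict.

- **Rolling:** I pushed the blank with both open fingers. It rolled across the bench with its pencil line turning out of sight. On the ramp the line stayed put, so it mostly slid up there rather than rolled. It then went over the edge and dropped into the V.
- **Sliding:** I pushed its near end with the shut fingers, about 20 mm along the V, until the push force rose to about 10 N with no further travel. The tool stood at x = −0.171 m in the stop frame, where I expected it for the butted position. I then backed off; the wrist force reads about 0.

**Last checks:**
- Both views show the far end flush with the stop and the blank lying along the V.
- The measured middle is x = −0.076 m and y = −0.0005 m in the stop frame. The x reading is about 1 mm past the −0.077 m limit. My stop origin is only good to a few mm, and the solid stop and the contact force suggest the blank is butted.
- The blank's measured yaw is 4.4°, against 3.35° for the cradle. The difference of 0.018 rad is inside the 0.04 limit and within pixel error.
- I did not measure the seated height separately.
- By eye, the gouge, mallet, glue bottle, stone and brush are where they started, with the mallet and glue bottle upright. I did not measure their displacement. I never approached the yellow look-alike cradle.

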